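# Scan the vial cassette out of its dock, then unlatch it and hold it up

### The job

Log the vial cassette out: take the cordless barcode scanner from its charging cradle, aim its window at the barcode on the end of the docked cassette and hold it there steadily for a good second so that it reads, then set the scanner back in its cradle and let go of it. Then pinch the cassette's two orange side catches together, which unhooks it, lift it level straight up out of the dock with both its vials still standing in it, and finish still holding it by the pinched catches, hanging free about a hand's width above the dock. Leave the bottle, the flask and the spare vial as they stand.

Things in the scene. Friction and masses are not known exactly. Their poses are not given: they have to be found in the camera images.
- dock: Docking station fixed to the table: light grey plinth 160 x 88 x 20 mm, dark seat. Origin at its underside's centre; x along the cassette, -x is the barcode end (facing obliquely to the robot's front left), z up. Amid each long side an aluminium keeper (44 mm along x, 19 to 28 mm from the centre line, top 49 mm above the table) holds a catch down. End and side guides: up to 31 mm above the table.
- dock_seat (a point): Point at the centre of the dock's seat, 20 mm above the table: where the cassette's origin lies when it is docked.
- cassette: White vial cassette, 113 mm long (x), 34 wide (y), 0.12 kg plus two 28 g vials, latched in the dock. Origin at its underside's centre, axes as the dock's. A vial at either end (37.5 mm from the middle, tops 61 mm above the underside); between them a spine, 26 mm along x, 64 tall, an orange catch either side (y). Cannot come out until both are pinched; then lifts straight up, clear in 30 mm.
- cassette_grip (a point): Midway between the catches' thumb pads, 55 mm above the cassette's underside (75 mm above the table when docked): put the TCP here, fingers down, closing along the cassette's y; the fingertips then end above the keepers. Pads: 25 mm wide (x), 44 to 65 mm above the underside. A grip of 30 to 60 N holds and lifts without slipping.
- cassette_code (a point): Centre of the barcode label (white, 30 mm wide, 26 mm tall, with upright black bars) on the cassette's end at -x, facing along the cassette's -x; 51 mm above the table when docked.
- catch_left (a joint): Sprung orange catch on the cassette's +y side, hinged near the underside: 0 at rest (hooked under the keeper), 0.205 rad fully pinched, free from about 0.14; springs back. About 2 N to start, 5 N fully in. At rest the two pads are 59 mm apart over their outer faces; fully pinched they stop 38 mm apart, faces upright and parallel.
- catch_right (a joint): The same catch on the cassette's -y side: 0 at rest (hooked), 0.205 rad fully pinched inwards; springs back.
- pocket_front (a point): Floor centre of the cassette's pocket nearer the barcode (30 mm square, 24 mm deep).
- pocket_rear (a point): Floor centre of the cassette's pocket at the other end.
- vial_front: Capped glass sample vial, 28 mm across, 57 mm tall, loose in the pocket nearer the barcode. Origin at the centre of its underside.
- vial_rear: The like vial in the other pocket.
- cradle: Dark charging cradle fixed to the table, at the robot's left or right: base 136 x 68 x 12 mm, a nest for the scanner's tail (34 to 60 mm towards -x) and one for its head (32 to 63 mm towards +x), flared cheeks up to 50 mm high, about 3 mm of play; between the nests it is open for fingers. Origin at its underside's centre; x is where the cradled scanner's window points, z up.
- cradle_seat (a point): Where the scanner's origin lies when it is seated in the cradle: 50 mm above the table, above the cradle's origin.
- scanner: Cordless in-line barcode scanner, 110 mm long, 0.13 kg, level in its cradle, lifts straight up. Origin on its axis amid the grip; x out of the window, z up (blue key on top). Grip: 30 mm wide (y), 26 tall, from 53 mm behind the origin to 24 ahead; head ahead of it 42 wide, 34 tall. Grip it from above at the origin, closing along y, with 30 to 60 N.
- scanner_window (a point): Centre of the red window, 56 mm ahead of the scanner's origin on its axis. It reads by itself (no key to press) when 20 to 120 mm from the barcode, if the axis line meets the barcode within 12 mm of its centre sideways and up or down, within 0.35 rad of square on, held still for a second.
- bottle: Brown screw-cap bottle, 46 mm across, 93 mm tall, standing on the side of the table where the cradle is not. Origin at the centre of its underside. Leave alone.
- flask: Conical glass flask, 64 mm across, 105 mm tall, standing behind the dock. Origin at the centre of its underside. Leave alone.
- lab_jack_large: Blue scissor lab jack that carries a round glass flask of the still, right behind the work: 215 mm (x) by 196 mm (y), 203 mm tall, the flask above it to about 320 mm; never moves. Origin at the centre of its underside. Keep hand and arm clear of it: between the right-hand place and the dock, move high and on the robot's side.
- spare_vial: Spare capped vial, 28 mm across, 57 mm tall, standing right of the dock near the robot. Origin at the centre of its underside. Leave alone.

How it is judged:
On the way, in this order (a step that is already met when the one before it is completed fails the run):
1. the scanner, held in the fingers, points squarely at the barcode of the docked cassette from close by and is held still there (x of cassette_code in the frame of scanner_window between 0.02 and 0.12 m and y of cassette_code in the frame of scanner_window between -0.012 and 0.012 m and z of cassette_code in the frame of scanner_window between -0.012 and 0.012 m and angle between the x axis of scanner and the x axis of cassette, either way round below 0.35 rad and linear speed of scanner below 0.03 m/s and angular speed of scanner below 0.3 rad/s and contact force between scanner and the fingers above 1 N and contact force between scanner and cassette below 0.1 N and distance between cassette and dock_seat below 0.006 m), for 0.7 s.
2. the scanner lies in its cradle again, let go, and the cassette is still latched in the dock (distance between scanner and cradle_seat below 0.008 m and angle between the x axis of scanner and the x axis of cradle, either way round below 0.12 rad and angle between scanner's own z axis and vertical below 0.12 rad and distance between cassette and dock_seat below 0.006 m and contact force between scanner and the fingers below 0.1 N), for 0.2 s.
At the end, for the whole second after the job is handed in: Cassette at rest in the fingers: both catches over 0.15 rad, underside 55-220 mm above the seat, within 80 mm of the dock's centre seen from above, within 0.17 rad of level, not touching the dock, vials within 8 mm of their pockets; scanner let go in its cradle (8 mm, 0.12 rad) (z of cassette in the frame of dock_seat between 0.055 and 0.22 m and horizontal distance between cassette and dock below 0.08 m and angle between cassette's own z axis and vertical below 0.17 rad and value of joint each of catch_left, catch_right above 0.15 rad and contact force between cassette and the fingers above 2 N and contact force between cassette and dock below 0.05 N and linear speed of cassette below 0.03 m/s and distance between vial_front and pocket_front below 0.008 m and distance between vial_rear and pocket_rear below 0.008 m and distance between scanner and cradle_seat below 0.008 m and angle between the x axis of scanner and the x axis of cradle, either way round below 0.12 rad and angle between scanner's own z axis and vertical below 0.12 rad and contact force between scanner and the fingers below 0.1 N); the arm keeps its last pose, push and grip.
It fails at once if the brown bottle is pushed more than 20 mm or tipped (distance of bottle from where it was at the start of the episode above 0.02 m or angle between bottle's own z axis and vertical above 0.25 rad).
It fails at once if the conical flask is pushed more than 20 mm or tipped (distance of flask from where it was at the start of the episode above 0.02 m or angle between flask's own z axis and vertical above 0.25 rad).
It fails at once if the spare vial is pushed more than 20 mm or tipped (distance of spare_vial from where it was at the start of the episode above 0.02 m or angle between spare_vial's own z axis and vertical above 0.25 rad).
It fails at once if a vial falls out of or tips in the cassette (distance between vial_front and pocket_front above 0.015 m or distance between vial_rear and pocket_rear above 0.015 m or angle between cassette's own z axis and vertical above 0.5 rad).
It also fails if it takes over 61 s, if anything falls off the work surface, if the arm or the gripper's body presses on something with over 40 N, if the wrist force passes 120 N, or if a joint passes its speed limit or range.

### The arm

A 6-joint arm with a two-finger parallel gripper is mounted at the origin on a cart in front of the work surface, level with it; the furniture and walls round the work are solid. World frame = base frame: x ahead of the robot, y to its left, z up, the work surface at z = 0. Lengths are in m, angles in rad, forces in N, time in s.
With the tool pointing down it reaches from about 0.225 to 0.875 m from the base axis. Payload 3.4 kg.
Tool frame: the origin (TCP) lies between the finger pads, 19 mm behind the fingertips; this is the grasp point; z points along the fingers, y is the line along which they close (so a half turn about z gives the same grasp; the last joint's range is limited). The gripper opens to 85 mm and grips with 20 to 120 N. Pads are 22 mm wide; open, the fingers measure 114 mm over their backs; the gripper's body (76 mm by 85 mm) begins 54 mm behind the grasp point. The pads swing forward as they close: fully open they stand 13 mm farther back than shut.
Start: joints at [-1.23, 0.276, 1.505, -0, 1.361, -0.121], TCP at [0.256, -0.515, 0.25] pointing down, gripper open.
Joint ranges: [-2.89, 2.89], [-0.75, 2.08], [0.22, 2.7], [-1.18, 4.32], [0.11, 2.71], [-2.7, 2.7]. Speed limits (rad/s): [2.57, 2.57, 3.14, 3.14, 3.14, 3.14].

### API

Orientations are given as a unit quaternion [w, x, y, z].
In Python, from rig import manip gives the robot as it stands.
- The arm moves only by the shell command python3 -m pendant 'ROWS' [FORCE]. ROWS is JSON, a list of rows, each an object of numbers: "dx", "dy", "dz": the shift along the tool's x, y, z in m; "rx", "ry", "rz": the turn, a rotation vector about the tool's x, y, z in degrees; "hand": the finger opening in m, from 0 to 0.0854. In form: [{"dx": .., "dy": .., "dz": .., "rx": .., "ry": .., "rz": .., "hand": ..}, ...]. A call has 1 to 12 rows; each row shifts and turns the commanded pose from where the row before left it, along the tool's axes as they then stand; what a row does not reach is not made up. A row lasts 1/12 s, in which the tool goes at most 41.7 mm and 7.16 degrees, less where a joint would pass 70% of its speed; a pose out of reach is approached as far as the arm can. A call is refused whole if a number of a shift passes 0.0417 or a number of a turn 7.16, either way. A call with a gripper value outside its range is refused whole. The fingers move at their own pace and stop on an object; FORCE is the grip in N (left out, the last holds). Time passes only in rows, so rows that do not move let the fingers close. It gives the time, the measured TCP pose, the force, the opening and the grip force at its end, in the units of the state.
- manip.get_state(): the state, without advancing time (a new reading comes with each control period).
- manip.get_image(name): name is "scene" or "top"; returns a dict with "frame" (420x560x3 uint8, red, green, blue), "fx", "fy", "cx", "cy" (pixels), "position" and "attitude" of the camera in the world. Camera axes: x right, y up, looking along -z (the intrinsics and any distortion apply to the point x, -y, -z); pixel columns grow to the right and rows downward; lengths in m; the calibration is good to about 2 mm. A picture is of the moment at which its call begins. There is no depth.
- manip.sign_off(): hands the job in; it is judged then, once.
The state is a dict: "clock": time; "qpos": joint angles; "qd": joint speeds; "effort": joint torques, N m; "position": TCP position; "ee_rot": TCP orientation; "contact_force": force on the tool from outside, world axes, zero at the start; "moment": the same for the moment, N m; "width": finger opening in m; "gripper_force": force on a finger pad.
Only numpy, scipy, OpenCV 4.12 (cv2) and the standard library are available. Lean on these libraries where they do the work, as an engineer would, in place of code of your own. Each camera call takes 0.05 s, during which the arm holds its last target. There are 200 camera calls.

## Working session

There is one attempt and no reset: what is moved stays moved. The work goes in short steps, Python scripts to look and compute and a shell command to move; the robot and the scene stay as the last step left them, time stands still between calls to the robot, and variables do not carry over. Pictures are saved under pics/ and viewed, at most 10 in all, crops included, and the job is handed in when it is done.

```bash
mkdir -p pics; ls
python3 - <<'E'
from rig import manip
import cv2,json,numpy as np
for n in("scene","top"):
    d=manip.get_image(n); cv2.imwrite(f"pics/{n}0.png",d["frame"][:,:,::-1])
    print(n,{k:(np.array(v).tolist()) for k,v in d.items() if k!="frame"})
print(manip.get_state())
E
```

```text
pics
scene {'fx': 469.71372808738596, 'fy': 469.71372808738596, 'cx': 279.33573230085767, 'cy': 204.87069740003034, 'position': [0.06894924325201111, 0.6887953368233233, 0.8312252370581614], 'attitude': [-0.2764909677013608, -0.13846211276105258, 0.39323866111073263, 0.8658777878645166]}
top {'fx': 542.8542048062724, 'fy': 542.8542048062724, 'cx': 283.77893180460865, 'cy': 208.8797845703468, 'position': [0.43621233938544146, 0.019273517628825256, 1.420275130290469], 'attitude': [-0.6977149058544838, -0.030610709273214774, 0.037871005178371775, 0.7147186030830872]}
{'clock': 0.1, 'qpos': array([-1.22999002e+00,  2.76536908e-01,  1.50599893e+00,  2.15370022e-05,
        1.36067097e+00, -1.21017523e-01]), 'qd': array([-0.00048385, -0.00123048, -0.00305288,  0.00020245, -0.00048331,
       -0.00166155]), 'effort': array([ 1.45697875e-03, -4.17701054e+01, -2.46405029e+01, -1.52293792e-04,
        5.77006504e-03, -5.15811777e-06]), 'position': array([ 0.2560592 , -0.51436431,  0.24922626]), 'ee_rot': array([-8.03360508e-04,  9.73458293e-01,  2.28863061e-01, -7.80482052e-05]), 'contact_force': array([ 0.67550054, -0.05093862, -0.35773293]), 'moment': array([-0.00436354, -0.00416363, -0.00474333]), 'gripper_force': 0.0, 'width': 0.0853785601404642}
```

View pics/scene0.png

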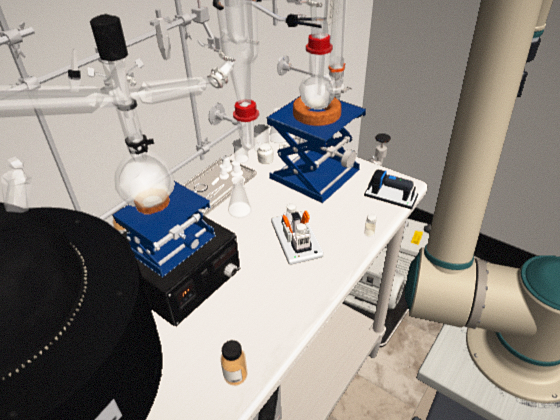

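View pics/top0.png

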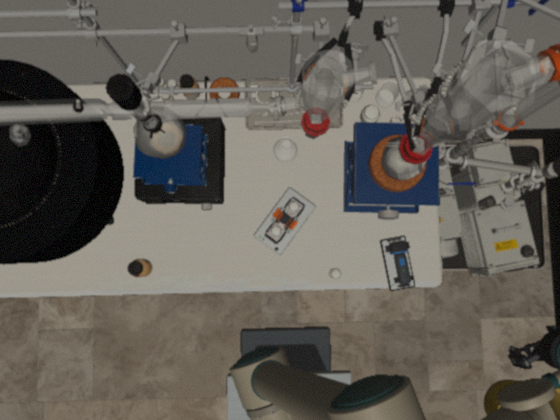

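The scene view has the dock at (297,235) and the cradle at (390,187). In the top view the dock is at (285,220), the cradle at (398,262), the spare vial at (336,273), the flask at (285,149) and the bottle at (140,268). I'll enlarge the dock and cradle.

```bash
cat > h.py <<'E'
import numpy as np,cv2
from scipy.spatial.transform import Rotation as R
from rig import manip
def cam(n):
    d=manip.get_image(n); q=d["attitude"]; d["R"]=R.from_quat([q[1],q[2],q[3],q[0]]).as_matrix(); d["p"]=np.array(d["position"]); return d
def cast(d,u,v,z):
    r=d["R"]@np.array([(u-d["cx"])/d["fx"],-(v-d["cy"])/d["fy"],-1]); return d["p"]+r*(z-d["p"][2])/r[2]
def proj(d,P):
    c=d["R"].T@(np.array(P)-d["p"]); return d["cx"]-d["fx"]*c[0]/c[2], d["cy"]+d["fy"]*c[1]/c[2]
E
python3 - <<'E'
from h import *
t=cam("top");s=cam("scene")
def crop(d,x,y,w,h,k): return cv2.resize(d["frame"][y:y+h,x:x+w,::-1],None,fx=k,fy=k,interpolation=cv2.INTER_CUBIC)
a=crop(t,245,180,80,75,5);b=crop(t,360,225,80,75,5)
cv2.imwrite("pics/c1.png",np.hstack([a,b]))
a=crop(s,262,195,70,75,5);b=crop(s,355,155,80,75,5)
cv2.imwrite("pics/c2.png",np.hstack([a,b]))
E
```

```text
(no output)
```

View pics/c1.png

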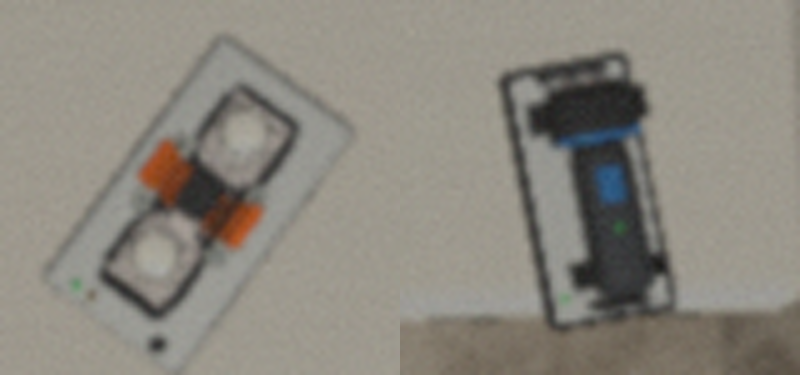

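View pics/c2.png

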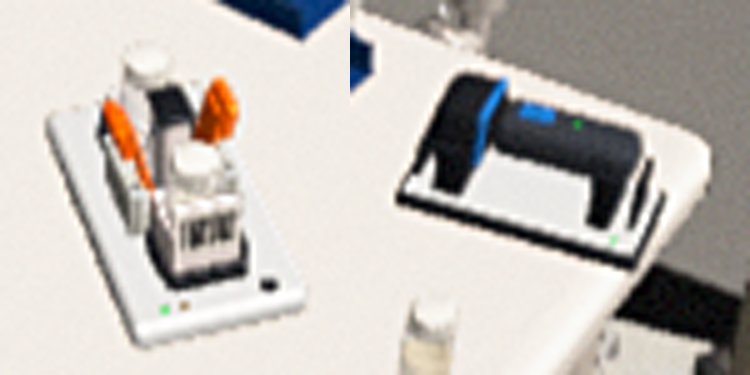

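The top crop shows the plinth corners at (225,35), (355,130), (175,372) and (45,275), with the barcode end at bottom-left. The cradle corners are at (503,75), (625,55), (675,308) and (555,327), and the scanner's head points up the image. Next: measure these, and cross-check against the orange catches, the vial caps and the blue key.

Run:
```python
from h import *
t=cam("top");s=cam("scene")
np.set_printoptions(precision=4,suppress=True)
def rect(C,ox,oy,z):
    P=np.array([cast(t,x/5+ox-.4,y/5+oy-.4,z)[:2] for x,y in C])
    c=P.mean(0); print("sides",[np.linalg.norm(P[i]-P[(i+1)%4]).round(4) for i in range(4)])
    d=(P[0]+P[1]-P[2]-P[3]); print("centre",c,"yaw deg",np.degrees(np.arctan2(d[1],d[0])))
rect([(225,35),(355,130),(175,372),(45,275)],245,180,.02)
rect([(103,75),(225,55),(275,308),(155,327)],360,225,.012)
def cents(d,mask,box,minA=4):
    m=np.zeros(mask.shape,np.uint8);x,y,w,h=box;m[y:y+h,x:x+w]=mask[y:y+h,x:x+w]
    n,l,st,c=cv2.connectedComponentsWithStats(m); return [(c[i],st[i,4]) for i in range(1,n) if st[i,4]>=minA]
for d,n,b1,b2 in((t,"top",(245,180,80,75),(360,225,80,75)),(s,"scene",(262,195,70,75),(375,155,60,75))):
    h=cv2.cvtColor(d["frame"],cv2.COLOR_RGB2HSV)
    o=cv2.inRange(h,(3,150,90),(18,255,255));bl=cv2.inRange(h,(100,100,60),(120,255,255))
    for c,a in cents(d,o,b1): print(n,"orange",c,a,cast(d,*c,.08))
    for c,a in cents(d,bl,b2): print(n,"blue",c,a,cast(d,*c,.064))
# vial caps from crop (top at .081)
for x,y in((243,133),(157,252)): print("cap",cast(t,x/5+245-.4,y/5+180-.4,.081))
# spare, flask
for n,(u,v,z) in dict(spare=(336,273,.057),flask=(285,149,.1),bottle=(140,268,.093)).items(): print(n,cast(t,u,v,z))
```

```text
sides [np.float64(0.0837), np.float64(0.1561), np.float64(0.0836), np.float64(0.1558)]
centre [0.543  0.0016] yaw deg -38.07963585209363
sides [np.float64(0.0646), np.float64(0.1324), np.float64(0.0629), np.float64(0.1319)]
centre [ 0.426  -0.2875] yaw deg 8.967288216151834
top orange [277.7937 214.0476] 63 [0.5538 0.019  0.08  ]
top orange [292.4474 224.2105] 38 [ 0.5277 -0.0166  0.08  ]
top blue [398.9091 251.7879] 33 [ 0.4535 -0.2809  0.064 ]
top blue [401.6829 261.3902] 41 [ 0.4295 -0.2868  0.064 ]
scene orange [304.7606 217.3521] 71 [ 0.519  -0.0047  0.08  ]
scene orange [286.8136 222.5763] 59 [0.5435 0.0344 0.08  ]
scene blue [381.8367 178.1837] 49 [ 0.4459 -0.2646  0.064 ]
scene blue [392.  177.5] 26 [ 0.4251 -0.2824  0.064 ]
cap [ 0.5723 -0.0196  0.081 ]
cap [0.5143 0.0244 0.081 ]
spare [ 0.4047 -0.1228  0.057 ]
flask [ 0.7129 -0.0025  0.1   ]
bottle [0.4293 0.3562 0.093 ]
```

```bash
cat >> h.py <<'E'
def todo(x,y,z,yaw):
    "remaining turn about tool z [deg] and shift in tool axes once turned; tool x wanted at world yaw"
    s=manip.get_state(); q=s["ee_rot"]; M=R.from_quat([q[1],q[2],q[3],q[0]]).as_matrix()
    cur=np.degrees(np.arctan2(M[1,0],M[0,0])); a=np.radians(yaw)
    W=np.array([[np.cos(a),np.sin(a),0],[np.sin(a),-np.cos(a),0],[0,0,-1]])
    print("t %.2f pos %s q6 %.2f tilt %.2f rz %.2f shift mm %s w %.4f g %.1f F %s"%(s["clock"],np.round(s["position"],4),s["qpos"][5],np.degrees(np.arccos(-M[2,2])),-(yaw-cur),np.round(1e3*W.T@(np.array([x,y,z])-s["position"]),1),s["width"],s["gripper_force"],np.round(s["contact_force"],1)))
E
python3 -m pendant '[{"rz":5.8},{"rz":5.8},{"rz":5.8},{"dx":0.01,"dy":-0.01,"dz":0.005},{"dx":0.02,"dy":-0.02,"dz":0.01},{"dx":0.024,"dy":-0.024,"dz":0.01},{"dx":0.024,"dy":-0.024,"dz":0.01},{"dx":0.024,"dy":-0.024,"dz":0.01},{"dx":0.024,"dy":-0.024,"dz":0.01},{"dx":0.024,"dy":-0.024,"dz":0.01},{"dx":0.024,"dy":-0.024,"dz":0.01},{"dx":0.014,"dy":-0.01,"dz":0.01}]' 40
python3 -m pendant '[{"dx":0.01,"dy":-0.01,"dz":0.01},{},{}]'
python3 -c "
from h import *
todo(.426,-.2875,.05,9)"
```

```text
t 0.30 pos [ 0.2562 -0.5146  0.2497] q6 -0.12 tilt 0.03 rz 17.46 shift mm [ 203.3 -197.8  199.7] w 0.0855 g 0.0 F [-0.4  0.2 -0.2]invalid input
invalid input
```

```bash
python3 -m pendant --help; python3 -m pendant '[{"dx":0.0,"dy":0.0,"dz":0.0,"rx":0.0,"ry":0.0,"rz":5.8,"hand":0.085}]' 40
```

```text
clock: 0.38
position: [0.2562, -0.5147, 0.2498]
ee_rot: [-0.0, 0.984, 0.179, -0.0]
contact_force: [0.1, -0.5, 0.3]
width: 0.085
gripper_force: 0.0invalid input: not JSON, or not a number
```

```bash
python3 -m pendant '[{"rz":5.8,"hand":0.085},{"rz":5.8,"hand":0.085}]'
```

```text
invalid input
```

```bash
python3 -m pendant '[{"dx":0.01,"dy":-0.01,"dz":0.005,"rx":0,"ry":0,"rz":0,"hand":0.085}]'
```

```text
clock: 0.47
position: [0.2616, -0.5044, 0.2456]
ee_rot: [0.002, 0.984, 0.177, -0.0]
contact_force: [0.1, -0.5, -0.4]
width: 0.085
gripper_force: 0.0
```

```bash
python3 -m pendant '[{"dx":0,"dy":0,"dz":0,"rx":0,"ry":0,"rz":5.8,"hand":0.085},{"dx":0,"dy":0,"dz":0,"rx":0,"ry":0,"rz":5.8,"hand":0.085},{"dx":0.015,"dy":-0.015,"dz":0.006,"rx":0,"ry":0,"rz":0,"hand":0.085},{"dx":0.022,"dy":-0.022,"dz":0.01,"rx":0,"ry":0,"rz":0,"hand":0.085},{"dx":0.022,"dy":-0.022,"dz":0.01,"rx":0,"ry":0,"rz":0,"hand":0.085},{"dx":0.022,"dy":-0.022,"dz":0.01,"rx":0,"ry":0,"rz":0,"hand":0.085},{"dx":0.022,"dy":-0.022,"dz":0.01,"rx":0,"ry":0,"rz":0,"hand":0.085},{"dx":0.022,"dy":-0.022,"dz":0.01,"rx":0,"ry":0,"rz":0,"hand":0.085},{"dx":0.022,"dy":-0.022,"dz":0.01,"rx":0,"ry":0,"rz":0,"hand":0.085},{"dx":0.022,"dy":-0.022,"dz":0.01,"rx":0,"ry":0,"rz":0,"hand":0.085},{"dx":0.015,"dy":-0.01,"dz":0.01,"rx":0,"ry":0,"rz":0,"hand":0.085},{"dx":0,"dy":0,"dz":0,"rx":0,"ry":0,"rz":0,"hand":0.085}]'
python3 -c "
from h import *
todo(.426,-.2875,.05,9)"
```

```text
clock: 1.47
position: [0.4165, -0.2926, 0.1573]
ee_rot: [-0.002, 0.997, 0.081, -0.001]
contact_force: [0.1, -0.3, 0.1]
width: 0.0854
gripper_force: 0.0
t 1.47 pos [ 0.4165 -0.2926  0.1573] q6 0.66 tilt 0.23 rz 0.26 shift mm [ 10.2  -3.6 107.3] w 0.0854 g 0.0 F [ 0.1 -0.3  0.1]
```

```bash
python3 -m pendant '[{"dx":0.005,"dy":-0.002,"dz":0,"rx":0,"ry":0,"rz":0,"hand":0.085},{"dx":0.005,"dy":-0.0015,"dz":0.005,"rx":0,"ry":0,"rz":0,"hand":0.085},{"dx":0,"dy":0,"dz":0.015,"rx":0,"ry":0,"rz":0,"hand":0.085},{"dx":0,"dy":0,"dz":0.015,"rx":0,"ry":0,"rz":0,"hand":0.085},{"dx":0,"dy":0,"dz":0.015,"rx":0,"ry":0,"rz":0,"hand":0.085},{"dx":0,"dy":0,"dz":0.015,"rx":0,"ry":0,"rz":0,"hand":0.085},{"dx":0,"dy":0,"dz":0.015,"rx":0,"ry":0,"rz":0,"hand":0.085},{"dx":0,"dy":0,"dz":0.015,"rx":0,"ry":0,"rz":0,"hand":0.085},{"dx":0,"dy":0,"dz":0.01,"rx":0,"ry":0,"rz":0,"hand":0.085},{"dx":0,"dy":0,"dz":0.002,"rx":0,"ry":0,"rz":0,"hand":0.085},{"dx":0,"dy":0,"dz":0,"rx":0,"ry":0,"rz":0,"hand":0.085},{"dx":0,"dy":0,"dz":0,"rx":0,"ry":0,"rz":0,"hand":0.085}]'
python3 - <<'E'
from h import *
todo(.426,-.2875,.05,9)
t=cam("top");s=cam("scene")
def crop(d,x,y,w,h,k): return cv2.resize(d["frame"][y:y+h,x:x+w,::-1],None,fx=k,fy=k,interpolation=cv2.INTER_CUBIC)
cv2.imwrite("pics/g1.png",np.hstack([crop(t,360,225,80,75,5),crop(s,355,155,80,75,5)]))
E
```

```text
clock: 2.47
position: [0.4252, -0.2919, 0.0525]
ee_rot: [0.001, 0.997, 0.079, 0.0]
contact_force: [-0.3, -0.1, -0.4]
width: 0.085
gripper_force: 0.0
t 2.47 pos [ 0.4252 -0.2919  0.0525] q6 0.68 tilt 0.07 rz 0.03 shift mm [ 1.4 -4.2  2.5] w 0.0850 g 0.0 F [-0.3 -0.1 -0.4]
```

View pics/g1.png

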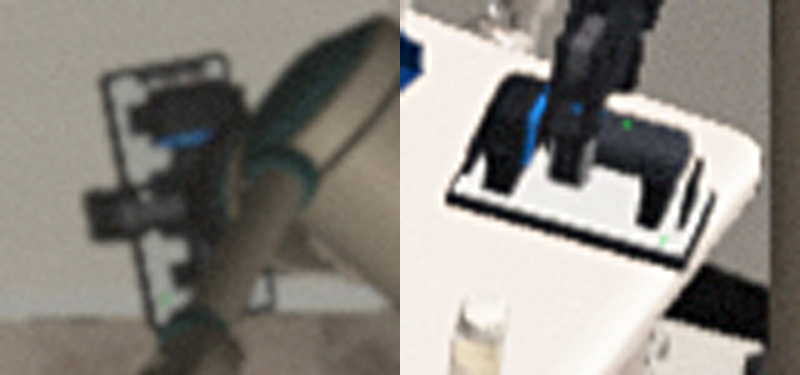

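The fingers straddle the grip between the ring (left crop 185,137) and the tail nest, well clear of both. A small correction is left before closing.

```bash
python3 -m pendant '[{"dx":0.001,"dy":-0.004,"dz":0.002,"rx":0,"ry":0,"rz":0,"hand":0.085},{"dx":0,"dy":0,"dz":0,"rx":0,"ry":0,"rz":0,"hand":0.085},{"dx":0,"dy":0,"dz":0,"rx":0,"ry":0,"rz":0,"hand":0.085}]'
python3 -m pendant '[{"dx":0,"dy":0,"dz":0,"rx":0,"ry":0,"rz":0,"hand":0.02},{"dx":0,"dy":0,"dz":0,"rx":0,"ry":0,"rz":0,"hand":0.02},{"dx":0,"dy":0,"dz":0,"rx":0,"ry":0,"rz":0,"hand":0.02},{"dx":0,"dy":0,"dz":0,"rx":0,"ry":0,"rz":0,"hand":0.02},{"dx":0,"dy":0,"dz":0,"rx":0,"ry":0,"rz":0,"hand":0.02},{"dx":0,"dy":0,"dz":0,"rx":0,"ry":0,"rz":0,"hand":0.02},{"dx":0,"dy":0,"dz":0,"rx":0,"ry":0,"rz":0,"hand":0.02},{"dx":0,"dy":0,"dz":0,"rx":0,"ry":0,"rz":0,"hand":0.02},{"dx":0,"dy":0,"dz":0,"rx":0,"ry":0,"rz":0,"hand":0.02},{"dx":0,"dy":0,"dz":0,"rx":0,"ry":0,"rz":0,"hand":0.02},{"dx":0,"dy":0,"dz":0,"rx":0,"ry":0,"rz":0,"hand":0.02},{"dx":0,"dy":0,"dz":0,"rx":0,"ry":0,"rz":0,"hand":0.02}]' 45
```

```text
clock: 2.82
position: [0.4253, -0.2867, 0.0503]
ee_rot: [0.0, 0.997, 0.079, 0.0]
contact_force: [0.7, 0.2, -0.1]
width: 0.0852
gripper_force: 0.0
clock: 3.82
position: [0.4254, -0.2873, 0.0502]
ee_rot: [0.0, 0.997, 0.079, 0.0]
contact_force: [0.5, -1.1, 3.6]
width: 0.0293
gripper_force: 45.3
```

```bash
python3 -m pendant '[{"dx":0,"dy":0,"dz":-0.005,"rx":0,"ry":0,"rz":0,"hand":0.02},{"dx":0,"dy":0,"dz":-0.01,"rx":0,"ry":0,"rz":0,"hand":0.02},{"dx":0,"dy":0,"dz":-0.01,"rx":0,"ry":0,"rz":0,"hand":0.02},{"dx":0,"dy":0,"dz":-0.015,"rx":0,"ry":0,"rz":0,"hand":0.02},{"dx":0,"dy":0,"dz":-0.015,"rx":0,"ry":0,"rz":0,"hand":0.02},{"dx":0,"dy":0,"dz":-0.015,"rx":0,"ry":0,"rz":0,"hand":0.02},{"dx":0,"dy":0,"dz":-0.015,"rx":0,"ry":0,"rz":0,"hand":0.02},{"dx":0,"dy":0,"dz":-0.015,"rx":0,"ry":0,"rz":0,"hand":0.02},{"dx":0,"dy":0,"dz":-0.01,"rx":0,"ry":0,"rz":0,"hand":0.02},{"dx":-0.01,"dy":0,"dz":-0.01,"rx":0,"ry":0,"rz":0,"hand":0.02},{"dx":-0.02,"dy":0,"dz":0,"rx":0,"ry":0,"rz":0,"hand":0.02},{"dx":-0.02,"dy":0,"dz":0,"rx":0,"ry":0,"rz":0,"hand":0.02}]'
python3 - <<'E'
from h import *
todo(.406,.107,.17,9)
s=cam("scene")
cv2.imwrite("pics/l1.png",s["frame"][60:300,200:520,::-1])
E
```

```text
clock: 4.82
position: [0.3751, -0.295, 0.1709]
ee_rot: [0.001, 0.997, 0.08, 0.0]
contact_force: [0.0, 0.3, -0.9]
width: 0.0291
gripper_force: 44.9
t 4.82 pos [ 0.3751 -0.295   0.1709] q6 0.60 tilt 0.06 rz 0.15 shift mm [  93.4 -392.2    0.9] w 0.0291 g 44.9 F [ 0.   0.3 -0.9]
```

View pics/l1.png

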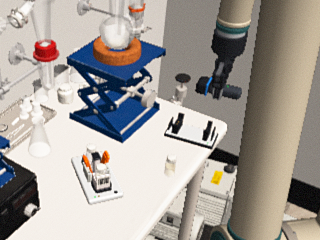

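The scanner hangs level in the fingers at crop (215,85), and the cradle at (195,130) is empty.

```bash
python3 -m pendant '[{"dx":0.002,"dy":-0.01,"dz":0,"rx":0,"ry":0,"rz":0,"hand":0.02},{"dx":0.005,"dy":-0.02,"dz":0,"rx":0,"ry":0,"rz":0,"hand":0.02},{"dx":0.006,"dy":-0.028,"dz":0,"rx":0,"ry":0,"rz":0,"hand":0.02},{"dx":0.006,"dy":-0.03,"dz":0,"rx":0,"ry":0,"rz":0,"hand":0.02},{"dx":0.006,"dy":-0.03,"dz":0,"rx":0,"ry":0,"rz":0,"hand":0.02},{"dx":0.006,"dy":-0.03,"dz":0,"rx":0,"ry":0,"rz":0,"hand":0.02},{"dx":0.006,"dy":-0.03,"dz":0,"rx":0,"ry":0,"rz":0,"hand":0.02},{"dx":0.006,"dy":-0.03,"dz":0,"rx":0,"ry":0,"rz":0,"hand":0.02},{"dx":0.006,"dy":-0.03,"dz":0,"rx":0,"ry":0,"rz":0,"hand":0.02},{"dx":0.006,"dy":-0.03,"dz":0,"rx":0,"ry":0,"rz":0,"hand":0.02},{"dx":0.006,"dy":-0.03,"dz":0,"rx":0,"ry":0,"rz":0,"hand":0.02},{"dx":0.006,"dy":-0.03,"dz":0,"rx":0,"ry":0,"rz":0,"hand":0.02}]'
python3 -m pendant '[{"dx":0.006,"dy":-0.03,"dz":0,"rx":0,"ry":0,"rz":0,"hand":0.02},{"dx":0.006,"dy":-0.02,"dz":0,"rx":0,"ry":0,"rz":0,"hand":0.02},{"dx":0.006,"dy":-0.01,"dz":0,"rx":0,"ry":0,"rz":0,"hand":0.02},{"dx":0,"dy":0,"dz":0,"rx":0,"ry":0,"rz":5,"hand":0.02},{"dx":0,"dy":0,"dz":0,"rx":0,"ry":0,"rz":6,"hand":0.02},{"dx":0,"dy":0,"dz":0,"rx":0,"ry":0,"rz":6,"hand":0.02},{"dx":0,"dy":0,"dz":0,"rx":0,"ry":0,"rz":6,"hand":0.02},{"dx":0,"dy":0,"dz":0,"rx":0,"ry":0,"rz":6,"hand":0.02},{"dx":0,"dy":0,"dz":0,"rx":0,"ry":0,"rz":6,"hand":0.02},{"dx":0,"dy":0,"dz":0,"rx":0,"ry":0,"rz":6,"hand":0.02},{"dx":0,"dy":0,"dz":0,"rx":0,"ry":0,"rz":5,"hand":0.02},{"dx":0,"dy":0,"dz":0,"rx":0,"ry":0,"rz":0,"hand":0.02}]'
python3 - <<'E'
from h import *
todo(.406,.107,.052,-37.6)
E
```

```text
clock: 5.87
position: [0.3895, 0.0416, 0.1701]
ee_rot: [-0.0, 0.997, 0.079, -0.0]
contact_force: [1.0, 0.4, -1.4]
width: 0.0292
gripper_force: 44.9
clock: 6.87
position: [0.398, 0.1021, 0.17]
ee_rot: [-0.0, 0.948, -0.317, -0.0]
contact_force: [0.3, 0.0, -1.7]
width: 0.0297
gripper_force: 44.9
t 6.87 pos [0.398  0.1021 0.17  ] q6 2.30 tilt 0.04 rz 0.60 shift mm [  3.3  -8.8 118. ] w 0.0297 g 44.9 F [ 0.3  0.  -1.7]
```

Lower it to barcode height and hold there for over a second.

```bash
python3 -m pendant '[{"dx":0.003,"dy":-0.008,"dz":0.01,"rx":0,"ry":0,"rz":0.6,"hand":0.02},{"dx":0,"dy":0,"dz":0.015,"rx":0,"ry":0,"rz":0,"hand":0.02},{"dx":0,"dy":0,"dz":0.015,"rx":0,"ry":0,"rz":0,"hand":0.02},{"dx":0,"dy":0,"dz":0.015,"rx":0,"ry":0,"rz":0,"hand":0.02},{"dx":0,"dy":0,"dz":0.015,"rx":0,"ry":0,"rz":0,"hand":0.02},{"dx":0,"dy":0,"dz":0.015,"rx":0,"ry":0,"rz":0,"hand":0.02},{"dx":0,"dy":0,"dz":0.015,"rx":0,"ry":0,"rz":0,"hand":0.02},{"dx":0,"dy":0,"dz":0.01,"rx":0,"ry":0,"rz":0,"hand":0.02},{"dx":0,"dy":0,"dz":0.007,"rx":0,"ry":0,"rz":0,"hand":0.02},{"dx":0,"dy":0,"dz":0,"rx":0,"ry":0,"rz":0,"hand":0.02},{"dx":0,"dy":0,"dz":0,"rx":0,"ry":0,"rz":0,"hand":0.02},{"dx":0,"dy":0,"dz":0,"rx":0,"ry":0,"rz":0,"hand":0.02}]'
python3 - <<'E'
from h import *
todo(.406,.107,.052,-37.6)
t=cam("top");s=cam("scene")
def crop(d,x,y,w,h,k): return cv2.resize(d["frame"][y:y+h,x:x+w,::-1],None,fx=k,fy=k,interpolation=cv2.INTER_CUBIC)
cv2.imwrite("pics/s1.png",np.hstack([crop(t,215,185,100,110,4),crop(s,240,190,100,110,4)]))
E
```

```text
clock: 7.87
position: [0.4065, 0.1064, 0.0533]
ee_rot: [-0.0, 0.947, -0.322, 0.0]
contact_force: [-0.1, 0.4, -1.4]
width: 0.0293
gripper_force: 44.9
t 7.87 pos [0.4065 0.1064 0.0533] q6 2.32 tilt 0.06 rz 0.09 shift mm [-0.7 -0.2  1.3] w 0.0293 g 44.9 F [-0.1  0.4 -1.4]
```

View pics/s1.png

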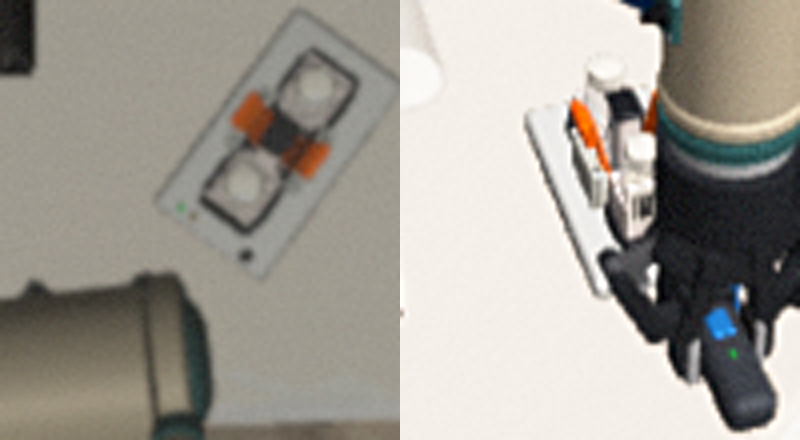

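In the scene crop the scanner points up-left at the barcode end: blue key at (721,323), green light at (733,354). I'll check the axis numerically, then hold.

```bash
python3 -m pendant '[{"dx":0,"dy":0,"dz":0.001,"rx":0,"ry":0,"rz":0,"hand":0.02},{"dx":0,"dy":0,"dz":0,"rx":0,"ry":0,"rz":0,"hand":0.02},{"dx":0,"dy":0,"dz":0,"rx":0,"ry":0,"rz":0,"hand":0.02},{"dx":0,"dy":0,"dz":0,"rx":0,"ry":0,"rz":0,"hand":0.02},{"dx":0,"dy":0,"dz":0,"rx":0,"ry":0,"rz":0,"hand":0.02},{"dx":0,"dy":0,"dz":0,"rx":0,"ry":0,"rz":0,"hand":0.02},{"dx":0,"dy":0,"dz":0,"rx":0,"ry":0,"rz":0,"hand":0.02},{"dx":0,"dy":0,"dz":0,"rx":0,"ry":0,"rz":0,"hand":0.02},{"dx":0,"dy":0,"dz":0,"rx":0,"ry":0,"rz":0,"hand":0.02},{"dx":0,"dy":0,"dz":0,"rx":0,"ry":0,"rz":0,"hand":0.02},{"dx":0,"dy":0,"dz":0,"rx":0,"ry":0,"rz":0,"hand":0.02},{"dx":0,"dy":0,"dz":0,"rx":0,"ry":0,"rz":0,"hand":0.02}]'
python3 - <<'E'
from h import *
todo(.406,.107,.052,-37.6)
s=cam("scene")
key=cast(s,(721-400)/4+239.6,323/4+189.6,.066);led=cast(s,(733-400)/4+239.6,354/4+189.6,.066);print(key,led)
n=np.array([-np.sin(np.radians(-37.6)),np.cos(np.radians(-37.6)),0])
for p in(key,led,manip.get_state()["position"]): print("sideways off cassette axis",((p-np.array([.543,.0018,0]))@n).round(4))
# scene-camera check of the cassette line: barcode centre pixel from first crop (212,228)
print("code",cast(s,212/5+261.6,230/5+194.6,.051))
E
```

```text
clock: 8.97
position: [0.4059, 0.1062, 0.052]
ee_rot: [0.0, 0.947, -0.322, 0.0]
contact_force: [-0.3, 0.6, -1.6]
width: 0.0295
gripper_force: 44.9
t 8.97 pos [0.4059 0.1062 0.052 ] q6 2.32 tilt 0.00 rz 0.06 shift mm [-0.4 -0.7 -0. ] w 0.0295 g 44.9 F [-0.3  0.6 -1.6]
[0.40720731 0.10459831 0.066     ] [0.39051022 0.11922964 0.066     ]
sideways off cassette axis -0.0014
sideways off cassette axis -0.0
sideways off cassette axis -0.0009
code [0.4931161  0.03671476 0.051     ]
```

Everything agrees to within about 3 mm, and the hold lasted over 1.3 s. Now take it back to the cradle.

```bash
python3 -m pendant '[{"dx":0,"dy":0,"dz":0,"rx":0,"ry":0,"rz":0,"hand":0.02},{"dx":0,"dy":0,"dz":-0.008,"rx":0,"ry":0,"rz":0,"hand":0.02},{"dx":0,"dy":0,"dz":-0.015,"rx":0,"ry":0,"rz":0,"hand":0.02},{"dx":0,"dy":0,"dz":-0.015,"rx":0,"ry":0,"rz":0,"hand":0.02},{"dx":0,"dy":0,"dz":-0.02,"rx":0,"ry":0,"rz":0,"hand":0.02},{"dx":0,"dy":0,"dz":-0.02,"rx":0,"ry":0,"rz":0,"hand":0.02},{"dx":0,"dy":0,"dz":-0.02,"rx":0,"ry":0,"rz":0,"hand":0.02},{"dx":0,"dy":0,"dz":-0.015,"rx":0,"ry":0,"rz":0,"hand":0.02},{"dx":0,"dy":0,"dz":-0.005,"rx":0,"ry":0,"rz":-4,"hand":0.02},{"dx":0,"dy":0,"dz":0,"rx":0,"ry":0,"rz":-6,"hand":0.02},{"dx":0,"dy":0,"dz":0,"rx":0,"ry":0,"rz":-6,"hand":0.02},{"dx":0,"dy":0,"dz":0,"rx":0,"ry":0,"rz":-6,"hand":0.02}]'
python3 -m pendant '[{"dx":0,"dy":0,"dz":0,"rx":0,"ry":0,"rz":-6,"hand":0.02},{"dx":0,"dy":0,"dz":0,"rx":0,"ry":0,"rz":-6,"hand":0.02},{"dx":0,"dy":0,"dz":0,"rx":0,"ry":0,"rz":-6,"hand":0.02},{"dx":0,"dy":0,"dz":0,"rx":0,"ry":0,"rz":-5,"hand":0.02},{"dx":0,"dy":0,"dz":0,"rx":0,"ry":0,"rz":-1.6,"hand":0.02},{"dx":-0.004,"dy":0.01,"dz":0,"rx":0,"ry":0,"rz":0,"hand":0.02},{"dx":-0.008,"dy":0.02,"dz":0,"rx":0,"ry":0,"rz":0,"hand":0.02},{"dx":-0.008,"dy":0.028,"dz":0,"rx":0,"ry":0,"rz":0,"hand":0.02},{"dx":-0.008,"dy":0.03,"dz":0,"rx":0,"ry":0,"rz":0,"hand":0.02},{"dx":-0.008,"dy":0.03,"dz":0,"rx":0,"ry":0,"rz":0,"hand":0.02},{"dx":-0.008,"dy":0.03,"dz":0,"rx":0,"ry":0,"rz":0,"hand":0.02},{"dx":-0.008,"dy":0.03,"dz":0,"rx":0,"ry":0,"rz":0,"hand":0.02}]'
python3 -m pendant '[{"dx":-0.008,"dy":0.03,"dz":0,"rx":0,"ry":0,"rz":0,"hand":0.02},{"dx":-0.008,"dy":0.03,"dz":0,"rx":0,"ry":0,"rz":0,"hand":0.02},{"dx":-0.008,"dy":0.03,"dz":0,"rx":0,"ry":0,"rz":0,"hand":0.02},{"dx":-0.008,"dy":0.03,"dz":0,"rx":0,"ry":0,"rz":0,"hand":0.02},{"dx":-0.008,"dy":0.03,"dz":0,"rx":0,"ry":0,"rz":0,"hand":0.02},{"dx":-0.004,"dy":0.03,"dz":0,"rx":0,"ry":0,"rz":0,"hand":0.02},{"dx":0,"dy":0.03,"dz":0,"rx":0,"ry":0,"rz":0,"hand":0.02},{"dx":0,"dy":0.02,"dz":0,"rx":0,"ry":0,"rz":0,"hand":0.02},{"dx":0,"dy":0.01,"dz":0,"rx":0,"ry":0,"rz":0,"hand":0.02},{"dx":0,"dy":0,"dz":0,"rx":0,"ry":0,"rz":0,"hand":0.02}]'
python3 - <<'E'
from h import *
todo(.4254,-.2871,.15,9)
E
```

```text
clock: 10.02
position: [0.4058, 0.1062, 0.1708]
ee_rot: [-0.0, 0.991, -0.133, 0.001]
contact_force: [0.7, -0.0, -1.5]
width: 0.0293
gripper_force: 44.9
clock: 11.02
position: [0.382, -0.079, 0.1706]
ee_rot: [0.0, 0.997, 0.079, 0.0]
contact_force: [0.6, -0.0, -0.6]
width: 0.0293
gripper_force: 44.9
clock: 11.85
position: [0.3773, -0.3237, 0.1703]
ee_rot: [0.001, 0.997, 0.078, 0.0]
contact_force: [-0.3, 0.4, -0.4]
width: 0.0291
gripper_force: 44.9
t 11.85 pos [ 0.3773 -0.3237  0.1703] q6 0.57 tilt 0.08 rz -0.05 shift mm [ 53.2 -28.7  20.3] w 0.0291 g 44.9 F [-0.3  0.4 -0.4]
```

```bash
python3 -m pendant '[{"dx":0.01,"dy":-0.005,"dz":0,"rx":0,"ry":0,"rz":0,"hand":0.02},{"dx":0.015,"dy":-0.01,"dz":0,"rx":0,"ry":0,"rz":0,"hand":0.02},{"dx":0.015,"dy":-0.01,"dz":0.01,"rx":0,"ry":0,"rz":0,"hand":0.02},{"dx":0.01,"dy":-0.003,"dz":0.01,"rx":0,"ry":0,"rz":0,"hand":0.02},{"dx":0.003,"dy":0,"dz":0,"rx":0,"ry":0,"rz":0,"hand":0.02},{"dx":0,"dy":0,"dz":0,"rx":0,"ry":0,"rz":0,"hand":0.02},{"dx":0,"dy":0,"dz":0,"rx":0,"ry":0,"rz":0,"hand":0.02}]'
python3 - <<'E'
from h import *
todo(.4254,-.2871,.05,9)
E
```

```text
clock: 12.43
position: [0.4248, -0.2852, 0.15]
ee_rot: [0.0, 0.997, 0.08, -0.0]
contact_force: [-0.3, -0.1, -1.1]
width: 0.0296
gripper_force: 44.9
t 12.43 pos [ 0.4248 -0.2852  0.15  ] q6 0.68 tilt 0.04 rz 0.14 shift mm [  0.3   2.  100. ] w 0.0296 g 44.9 F [-0.3 -0.1 -1.1]
```

```bash
python3 -m pendant '[{"dx":0.0003,"dy":0.002,"dz":0.005,"rx":0,"ry":0,"rz":0.1,"hand":0.02},{"dx":0,"dy":0,"dz":0.015,"rx":0,"ry":0,"rz":0,"hand":0.02},{"dx":0,"dy":0,"dz":0.015,"rx":0,"ry":0,"rz":0,"hand":0.02},{"dx":0,"dy":0,"dz":0.012,"rx":0,"ry":0,"rz":0,"hand":0.02},{"dx":0,"dy":0,"dz":0.01,"rx":0,"ry":0,"rz":0,"hand":0.02},{"dx":0,"dy":0,"dz":0.005,"rx":0,"ry":0,"rz":0,"hand":0.02},{"dx":0,"dy":0,"dz":0,"rx":0,"ry":0,"rz":0,"hand":0.02},{"dx":0,"dy":0,"dz":0,"rx":0,"ry":0,"rz":0,"hand":0.02}]'
python3 - <<'E'
from h import *
todo(.4254,-.2871,.05,9)
E
```

```text
clock: 13.1
position: [0.4255, -0.288, 0.0881]
ee_rot: [0.0, 0.997, 0.078, 0.0]
contact_force: [-0.4, 0.5, -1.7]
width: 0.0295
gripper_force: 44.9
t 13.10 pos [ 0.4255 -0.288   0.0881] q6 0.68 tilt 0.01 rz -0.07 shift mm [ 0.1 -0.9 38.1] w 0.0295 g 44.9 F [-0.4  0.5 -1.7]
```

```bash
python3 -m pendant '[{"dx":0,"dy":-0.0007,"dz":0.008,"rx":0,"ry":0,"rz":0,"hand":0.02},{"dx":0,"dy":0,"dz":0.008,"rx":0,"ry":0,"rz":0,"hand":0.02},{"dx":0,"dy":0,"dz":0.008,"rx":0,"ry":0,"rz":0,"hand":0.02},{"dx":0,"dy":0,"dz":0.006,"rx":0,"ry":0,"rz":0,"hand":0.02},{"dx":0,"dy":0,"dz":0.004,"rx":0,"ry":0,"rz":0,"hand":0.02},{"dx":0,"dy":0,"dz":0.003,"rx":0,"ry":0,"rz":0,"hand":0.02},{"dx":0,"dy":0,"dz":0,"rx":0,"ry":0,"rz":0,"hand":0.02},{"dx":0,"dy":0,"dz":0,"rx":0,"ry":0,"rz":0,"hand":0.02}]'
python3 - <<'E'
from h import *
todo(.4254,-.2871,.05,9)
E
```

```text
clock: 13.77
position: [0.4255, -0.287, 0.0509]
ee_rot: [0.0, 0.997, 0.078, 0.0]
contact_force: [0.7, 0.1, -0.5]
width: 0.0294
gripper_force: 44.9
t 13.77 pos [ 0.4255 -0.287   0.0509] q6 0.69 tilt 0.01 rz -0.04 shift mm [-0.1  0.1  0.9] w 0.0294 g 44.9 F [ 0.7  0.1 -0.5]
```

Seated to within 1 mm with no resisting force. Open, raise, and check.

```bash
python3 -m pendant '[{"dx":0,"dy":0,"dz":0.0007,"rx":0,"ry":0,"rz":0,"hand":0.02},{"dx":0,"dy":0,"dz":0,"rx":0,"ry":0,"rz":0,"hand":0.085},{"dx":0,"dy":0,"dz":0,"rx":0,"ry":0,"rz":0,"hand":0.085},{"dx":0,"dy":0,"dz":0,"rx":0,"ry":0,"rz":0,"hand":0.085},{"dx":0,"dy":0,"dz":0,"rx":0,"ry":0,"rz":0,"hand":0.085},{"dx":0,"dy":0,"dz":0,"rx":0,"ry":0,"rz":0,"hand":0.085},{"dx":0,"dy":0,"dz":0,"rx":0,"ry":0,"rz":0,"hand":0.085},{"dx":0,"dy":0,"dz":0,"rx":0,"ry":0,"rz":0,"hand":0.085},{"dx":0,"dy":0,"dz":0,"rx":0,"ry":0,"rz":0,"hand":0.085},{"dx":0,"dy":0,"dz":0,"rx":0,"ry":0,"rz":0,"hand":0.085},{"dx":0,"dy":0,"dz":-0.005,"rx":0,"ry":0,"rz":0,"hand":0.085},{"dx":0,"dy":0,"dz":-0.01,"rx":0,"ry":0,"rz":0,"hand":0.085}]'
python3 -m pendant '[{"dx":0,"dy":0,"dz":-0.015,"rx":0,"ry":0,"rz":0,"hand":0.085},{"dx":0,"dy":0,"dz":-0.02,"rx":0,"ry":0,"rz":0,"hand":0.085},{"dx":0,"dy":0,"dz":-0.02,"rx":0,"ry":0,"rz":0,"hand":0.085},{"dx":0,"dy":0,"dz":-0.02,"rx":0,"ry":0,"rz":0,"hand":0.085},{"dx":0,"dy":0,"dz":-0.02,"rx":0,"ry":0,"rz":0,"hand":0.085},{"dx":0,"dy":0,"dz":-0.02,"rx":0,"ry":0,"rz":0,"hand":0.085},{"dx":0,"dy":0,"dz":-0.015,"rx":0,"ry":0,"rz":0,"hand":0.085},{"dx":-0.01,"dy":0,"dz":-0.01,"rx":0,"ry":0,"rz":0,"hand":0.085},{"dx":-0.02,"dy":0,"dz":0,"rx":0,"ry":0,"rz":0,"hand":0.085},{"dx":-0.02,"dy":0,"dz":0,"rx":0,"ry":0,"rz":0,"hand":0.085},{"dx":0,"dy":0,"dz":0,"rx":0,"ry":0,"rz":0,"hand":0.085}]'
python3 - <<'E'
from h import *
todo(.54,.0,.2,9)
t=cam("top");s=cam("scene")
def crop(d,x,y,w,h,k): return cv2.resize(d["frame"][y:y+h,x:x+w,::-1],None,fx=k,fy=k,interpolation=cv2.INTER_CUBIC)
cv2.imwrite("pics/r1.png",np.hstack([crop(t,360,225,80,75,5),crop(s,355,155,80,75,5)]))
E
```

```text
clock: 14.77
position: [0.4246, -0.2863, 0.0649]
ee_rot: [-0.001, 0.997, 0.078, -0.001]
contact_force: [0.2, 1.2, 0.3]
width: 0.085
gripper_force: 0.0
clock: 15.68
position: [0.3722, -0.2941, 0.2057]
ee_rot: [-0.0, 0.997, 0.077, -0.002]
contact_force: [-0.1, 0.1, -0.4]
width: 0.0848
gripper_force: 0.0
t 15.68 pos [ 0.3722 -0.2941  0.2057] q6 0.60 tilt 0.18 rz -0.11 shift mm [ 211.7 -264.3    5.7] w 0.0848 g 0.0 F [-0.1  0.1 -0.4]
```

View pics/r1.png

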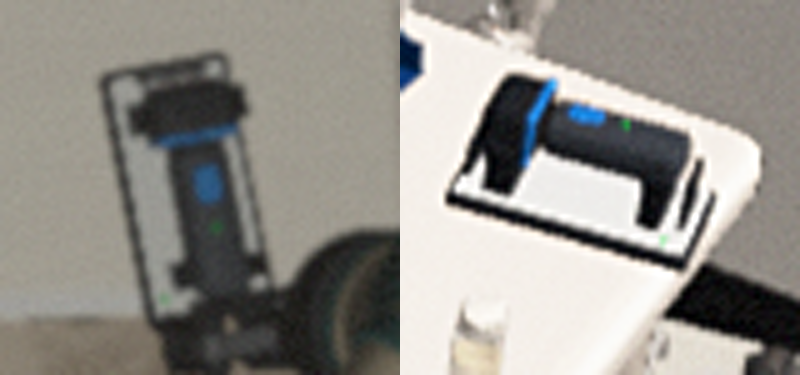

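The scanner lies straight in both nests of the cradle: ring at (195,135) and key at (208,183) in the left crop, the same place as at the start. On to the dock.

```bash
python3 -m pendant '[{"dx":0.002,"dy":-0.01,"dz":0,"rx":0,"ry":0,"rz":0,"hand":0.085},{"dx":0.003,"dy":-0.02,"dz":0,"rx":0,"ry":0,"rz":0,"hand":0.085},{"dx":0.005,"dy":-0.03,"dz":0,"rx":0,"ry":0,"rz":0,"hand":0.085},{"dx":0.005,"dy":-0.03,"dz":0,"rx":0,"ry":0,"rz":0,"hand":0.085},{"dx":0.005,"dy":-0.03,"dz":0,"rx":0,"ry":0,"rz":0,"hand":0.085},{"dx":0.005,"dy":-0.03,"dz":0,"rx":0,"ry":0,"rz":0,"hand":0.085},{"dx":0.005,"dy":-0.03,"dz":0,"rx":0,"ry":0,"rz":0,"hand":0.085},{"dx":0.005,"dy":-0.03,"dz":0,"rx":0,"ry":0,"rz":0,"hand":0.085},{"dx":0.005,"dy":-0.03,"dz":0,"rx":0,"ry":0,"rz":0,"hand":0.085},{"dx":0.003,"dy":-0.028,"dz":0,"rx":0,"ry":0,"rz":0,"hand":0.085},{"dx":0.002,"dy":-0.02,"dz":0,"rx":0,"ry":0,"rz":4.5,"hand":0.085},{"dx":0,"dy":0,"dz":0,"rx":0,"ry":0,"rz":6,"hand":0.085}]'
python3 -m pendant '[{"dx":0,"dy":0,"dz":0,"rx":0,"ry":0,"rz":6,"hand":0.085},{"dx":0,"dy":0,"dz":0,"rx":0,"ry":0,"rz":6,"hand":0.085},{"dx":0,"dy":0,"dz":0,"rx":0,"ry":0,"rz":6,"hand":0.085},{"dx":0,"dy":0,"dz":0,"rx":0,"ry":0,"rz":6,"hand":0.085},{"dx":0,"dy":0,"dz":0,"rx":0,"ry":0,"rz":6,"hand":0.085},{"dx":0,"dy":0,"dz":0,"rx":0,"ry":0,"rz":6,"hand":0.085},{"dx":0.01,"dy":-0.008,"dz":0,"rx":0,"ry":0,"rz":0,"hand":0.085},{"dx":0.02,"dy":-0.015,"dz":0,"rx":0,"ry":0,"rz":0,"hand":0.085},{"dx":0.02,"dy":-0.015,"dz":0,"rx":0,"ry":0,"rz":0,"hand":0.085},{"dx":0.02,"dy":-0.015,"dz":0,"rx":0,"ry":0,"rz":0,"hand":0.085},{"dx":0.02,"dy":-0.015,"dz":0,"rx":0,"ry":0,"rz":0,"hand":0.085},{"dx":0,"dy":0,"dz":0,"rx":0,"ry":0,"rz":0,"hand":0.085}]'
python3 - <<'E'
from h import *
todo(.5428,.0018,.075,-37.5)
E
```

```text
clock: 16.78
position: [0.3746, 0.001, 0.2052]
ee_rot: [-0.001, 1.0, -0.013, -0.0]
contact_force: [-0.2, -0.6, -0.6]
width: 0.085
gripper_force: 0.0
clock: 17.78
position: [0.4948, -0.0038, 0.2051]
ee_rot: [-0.001, 0.947, -0.32, 0.003]
contact_force: [1.1, 0.4, 1.2]
width: 0.085
gripper_force: 0.0
t 17.78 pos [ 0.4948 -0.0038  0.2051] q6 2.07 tilt 0.32 rz 0.16 shift mm [ 34.7 -33.7 130.1] w 0.0850 g 0.0 F [1.1 0.4 1.2]
```

```bash
python3 -m pendant '[{"dx":0.01,"dy":-0.01,"dz":0,"rx":0,"ry":0,"rz":0.1,"hand":0.085},{"dx":0.015,"dy":-0.015,"dz":0,"rx":0,"ry":0,"rz":0,"hand":0.085},{"dx":0.01,"dy":-0.009,"dz":0.01,"rx":0,"ry":0,"rz":0,"hand":0.085},{"dx":0,"dy":0,"dz":0.015,"rx":0,"ry":0,"rz":0,"hand":0.085},{"dx":0,"dy":0,"dz":0.015,"rx":0,"ry":0,"rz":0,"hand":0.085},{"dx":0,"dy":0,"dz":0.01,"rx":0,"ry":0,"rz":0,"hand":0.085},{"dx":0,"dy":0,"dz":0,"rx":0,"ry":0,"rz":0,"hand":0.085},{"dx":0,"dy":0,"dz":0,"rx":0,"ry":0,"rz":0,"hand":0.085}]'
python3 - <<'E'
from h import *
todo(.5428,.0018,.075,-37.5)
E
```

```text
clock: 18.45
position: [0.5367, 0.0019, 0.1548]
ee_rot: [0.0, 0.947, -0.322, -0.001]
contact_force: [0.3, -0.1, 0.0]
width: 0.0846
gripper_force: 0.0
t 18.45 pos [0.5367 0.0019 0.1548] q6 2.10 tilt 0.07 rz -0.06 shift mm [ 4.9 -3.6 79.8] w 0.0846 g 0.0 F [ 0.3 -0.1  0. ]
```

```bash
python3 -m pendant '[{"dx":0.005,"dy":-0.0035,"dz":0.005,"rx":0,"ry":0,"rz":0,"hand":0.085},{"dx":0,"dy":0,"dz":0.015,"rx":0,"ry":0,"rz":0,"hand":0.085},{"dx":0,"dy":0,"dz":0.015,"rx":0,"ry":0,"rz":0,"hand":0.085},{"dx":0,"dy":0,"dz":0.01,"rx":0,"ry":0,"rz":0,"hand":0.085},{"dx":0,"dy":0,"dz":0,"rx":0,"ry":0,"rz":0,"hand":0.085},{"dx":0,"dy":0,"dz":0,"rx":0,"ry":0,"rz":0,"hand":0.085}]'
python3 - <<'E'
from h import *
todo(.5428,.0018,.075,-37.5)
t=cam("top");s=cam("scene")
def crop(d,x,y,w,h,k): return cv2.resize(d["frame"][y:y+h,x:x+w,::-1],None,fx=k,fy=k,interpolation=cv2.INTER_CUBIC)
cv2.imwrite("pics/d1.png",np.hstack([crop(t,245,170,80,85,5),crop(s,260,190,80,85,5)]))
E
```

```text
clock: 18.95
position: [0.5432, 0.0011, 0.1103]
ee_rot: [0.0, 0.947, -0.323, 0.0]
contact_force: [0.1, 0.1, 0.3]
width: 0.085
gripper_force: 0.0
t 18.95 pos [0.5432 0.0011 0.1103] q6 2.10 tilt 0.00 rz -0.14 shift mm [-0.7 -0.3 35.3] w 0.0850 g 0.0 F [0.1 0.1 0.3]
```

View pics/d1.png

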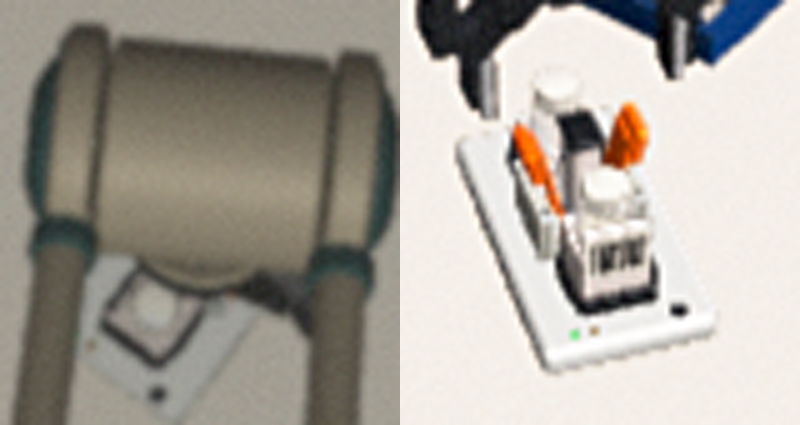

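The fingers straddle the two catches symmetrically: tips at (487,110) and (675,70) in the right crop, catches at (530,145) and (630,125). Lower and pinch.

```bash
python3 -m pendant '[{"dx":-0.0005,"dy":0,"dz":0.008,"rx":0,"ry":0,"rz":0,"hand":0.085},{"dx":0,"dy":0,"dz":0.01,"rx":0,"ry":0,"rz":0,"hand":0.085},{"dx":0,"dy":0,"dz":0.01,"rx":0,"ry":0,"rz":0,"hand":0.085},{"dx":0,"dy":0,"dz":0.005,"rx":0,"ry":0,"rz":0,"hand":0.085},{"dx":0,"dy":0,"dz":0.0015,"rx":0,"ry":0,"rz":0,"hand":0.085},{"dx":0,"dy":0,"dz":0,"rx":0,"ry":0,"rz":0,"hand":0.085},{"dx":0,"dy":0,"dz":0,"rx":0,"ry":0,"rz":0,"hand":0.085}]'
python3 - <<'E'
from h import *
todo(.5428,.0018,.075,-37.5)
E
```

```text
clock: 19.63
position: [0.5426, 0.0014, 0.0756]
ee_rot: [0.0, 0.947, -0.323, -0.0]
contact_force: [-0.1, 0.1, 0.0]
width: 0.0849
gripper_force: 0.0
t 19.63 pos [0.5426 0.0014 0.0756] q6 2.10 tilt 0.01 rz -0.14 shift mm [-0.1 -0.4  0.6] w 0.0849 g 0.0 F [-0.1  0.1  0. ]
```

```bash
python3 -m pendant '[{"dx":0,"dy":0,"dz":0,"rx":0,"ry":0,"rz":0,"hand":0.03},{"dx":0,"dy":0,"dz":0,"rx":0,"ry":0,"rz":0,"hand":0.03},{"dx":0,"dy":0,"dz":0,"rx":0,"ry":0,"rz":0,"hand":0.03},{"dx":0,"dy":0,"dz":0,"rx":0,"ry":0,"rz":0,"hand":0.03},{"dx":0,"dy":0,"dz":0,"rx":0,"ry":0,"rz":0,"hand":0.03},{"dx":0,"dy":0,"dz":0,"rx":0,"ry":0,"rz":0,"hand":0.03},{"dx":0,"dy":0,"dz":0,"rx":0,"ry":0,"rz":0,"hand":0.03},{"dx":0,"dy":0,"dz":0,"rx":0,"ry":0,"rz":0,"hand":0.03},{"dx":0,"dy":0,"dz":0,"rx":0,"ry":0,"rz":0,"hand":0.03},{"dx":0,"dy":0,"dz":0,"rx":0,"ry":0,"rz":0,"hand":0.03},{"dx":0,"dy":0,"dz":0,"rx":0,"ry":0,"rz":0,"hand":0.03},{"dx":0,"dy":0,"dz":0,"rx":0,"ry":0,"rz":0,"hand":0.03}]' 45
python3 - <<'E'
from h import *
todo(.5428,.0018,.075,-37.5)
E
```

```text
clock: 20.63
position: [0.5434, 0.001, 0.0774]
ee_rot: [0.0, 0.947, -0.322, 0.001]
contact_force: [-2.3, -0.3, 8.6]
width: 0.0343
gripper_force: 46.0
t 20.63 pos [0.5434 0.001  0.0774] q6 2.10 tilt 0.16 rz -0.12 shift mm [-1.  -0.3  2.4] w 0.0343 g 46.0 F [-2.3 -0.3  8.6]
```

The pinch is firm at 46 N, though the opening of 34 mm is a little below the 38 mm expected. I'll lift a few millimetres and watch the force.

```bash
python3 -m pendant '[{"dx":0,"dy":0,"dz":-0.002,"rx":0,"ry":0,"rz":0,"hand":0.03},{"dx":0,"dy":0,"dz":-0.002,"rx":0,"ry":0,"rz":0,"hand":0.03},{"dx":0,"dy":0,"dz":-0.002,"rx":0,"ry":0,"rz":0,"hand":0.03},{"dx":0,"dy":0,"dz":0,"rx":0,"ry":0,"rz":0,"hand":0.03}]'
python3 - <<'E'
from h import *
todo(.5428,.0018,.075,-37.5)
s=cam("scene")
def crop(d,x,y,w,h,k): return cv2.resize(d["frame"][y:y+h,x:x+w,::-1],None,fx=k,fy=k,interpolation=cv2.INTER_CUBIC)
cv2.imwrite("pics/p1.png",crop(s,260,180,80,90,6))
E
```

```text
clock: 20.97
position: [0.5425, 0.0015, 0.0819]
ee_rot: [-0.0, 0.947, -0.323, 0.0]
contact_force: [0.4, -0.1, -2.0]
width: 0.0345
gripper_force: 45.2
t 20.97 pos [0.5425 0.0015 0.0819] q6 2.10 tilt 0.00 rz -0.15 shift mm [ 0.  -0.4  6.9] w 0.0345 g 45.2 F [ 0.4 -0.1 -2. ]
```

View pics/p1.png

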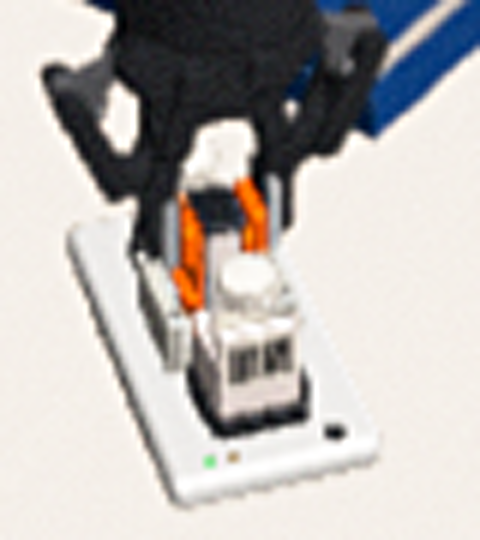

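Both catches are pinched upright, at crop (190,250) and (253,215), and the 2 N load matches the cassette's weight: it is free. Lift straight up.

```bash
python3 -m pendant '[{"dx":0,"dy":0,"dz":-0.004,"rx":0,"ry":0,"rz":0,"hand":0.03},{"dx":0,"dy":0,"dz":-0.006,"rx":0,"ry":0,"rz":0,"hand":0.03},{"dx":0,"dy":0,"dz":-0.006,"rx":0,"ry":0,"rz":0,"hand":0.03},{"dx":0,"dy":0,"dz":-0.006,"rx":0,"ry":0,"rz":0,"hand":0.03},{"dx":0,"dy":0,"dz":-0.008,"rx":0,"ry":0,"rz":0,"hand":0.03},{"dx":0,"dy":0,"dz":-0.008,"rx":0,"ry":0,"rz":0,"hand":0.03},{"dx":0,"dy":0,"dz":-0.008,"rx":0,"ry":0,"rz":0,"hand":0.03},{"dx":0,"dy":0,"dz":-0.008,"rx":0,"ry":0,"rz":0,"hand":0.03},{"dx":0,"dy":0,"dz":-0.008,"rx":0,"ry":0,"rz":0,"hand":0.03},{"dx":0,"dy":0,"dz":-0.008,"rx":0,"ry":0,"rz":0,"hand":0.03},{"dx":0,"dy":0,"dz":-0.008,"rx":0,"ry":0,"rz":0,"hand":0.03},{"dx":0,"dy":0,"dz":-0.006,"rx":0,"ry":0,"rz":0,"hand":0.03}]'
python3 -m pendant '[{"dx":0,"dy":0,"dz":-0.006,"rx":0,"ry":0,"rz":0,"hand":0.03},{"dx":0,"dy":0,"dz":-0.005,"rx":0,"ry":0,"rz":0,"hand":0.03},{"dx":0,"dy":0,"dz":-0.003,"rx":0,"ry":0,"rz":0,"hand":0.03},{"dx":0,"dy":0,"dz":0,"rx":0,"ry":0,"rz":0,"hand":0.03},{"dx":0,"dy":0,"dz":0,"rx":0,"ry":0,"rz":0,"hand":0.03},{"dx":0,"dy":0,"dz":0,"rx":0,"ry":0,"rz":0,"hand":0.03},{"dx":0,"dy":0,"dz":0,"rx":0,"ry":0,"rz":0,"hand":0.03},{"dx":0,"dy":0,"dz":0,"rx":0,"ry":0,"rz":0,"hand":0.03},{"dx":0,"dy":0,"dz":0,"rx":0,"ry":0,"rz":0,"hand":0.03},{"dx":0,"dy":0,"dz":0,"rx":0,"ry":0,"rz":0,"hand":0.03}]'
python3 - <<'E'
from h import *
todo(.5428,.0018,.075,-37.5)
d=cam("scene");h=cv2.cvtColor(d["frame"],cv2.COLOR_RGB2HSV)
o=cv2.inRange(h,(3,150,90),(18,255,255));m=np.zeros_like(o);m[130:260,255:345]=o[130:260,255:345]
n,l,st,c=cv2.connectedComponentsWithStats(m);print([(c[i].round(1),st[i,4]) for i in range(1,n) if st[i,4]>8])
z=manip.get_state()["position"][2]
for zz in (z,): print("expected pads px",proj(d,(.5428,.0018,zz)))
E
```

```text
clock: 22.02
position: [0.5428, 0.0014, 0.1669]
ee_rot: [-0.0, 0.947, -0.323, 0.0]
contact_force: [0.1, -0.2, -2.2]
width: 0.0345
gripper_force: 45.2
clock: 22.85
position: [0.5425, 0.0015, 0.1796]
ee_rot: [0.0, 0.947, -0.323, -0.0]
contact_force: [0.9, 0.4, -1.8]
width: 0.0345
gripper_force: 45.2
t 22.85 pos [0.5425 0.0015 0.1796] q6 2.10 tilt 0.02 rz -0.14 shift mm [  0.   -0.5 104.6] w 0.0345 g 45.2 F [ 0.9  0.4 -1.8]
[(array([302. , 182.7]), np.int32(52)), (array([291.2, 191.6]), np.int32(79))]
expected pads px (np.float64(294.9214114776335), np.float64(182.12807898605791))
```

The orange catches rose with the fingers: both are still in the pinch near the expected pixel, with a steady 2 N load. The underside is about 102 mm above the seat. Handing in.

```bash
python3 -c "
from rig import manip
print(manip.sign_off())"
```

```text
the job is handed in; nothing more can be done
None
```

The job is handed in, though the sign-off returned no verdict: the scanner was held on the barcode for over a second (the rig shows no read signal) and is back in its cradle, and the cassette hangs by its pinched catches about 100 mm above the dock.

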